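# Offer up the coin rejector plate over its locating pins

### The job

First swing the keeper bar on the dial stand fully shut into its detent, so the three dial faces are locked in; then pick up the brass rejector plate, which has an upright tab to grip, and carry it over the dial stand to the coin mechanism frame. Finish while still holding the plate, level and still, hovering about 10 mm above the tips of the frame's two pins with one hole straight over each pin, so the fit can be inspected. The plate must touch neither the stand nor the frame at any time, the dials must stay in their slots, and everything else is left alone.

Things in the scene. Friction and masses are not known exactly. Their poses are not given: they have to be found in the camera images.
- dial_stand: Fixed walnut stand, 270 mm (x) by 100 mm (y), origin at the centre of its underside on the table. Slotted block 42 mm high; its dials reach z = 92 mm. At x = +115 mm a steel post with the keeper hinge; at x = -120 mm a wooden latch post 82 mm high with a sprung detent ball (top at 102 mm) and on its +y side a brass stop lip up to 112 mm. Highest is the keeper's knob (150 mm).
- keeper (a joint): Keeper bar hinge, vertical axis, rad: 0 = fully shut (bar along the stand's x, over the dials); positive = open towards the stand's -y side, a turn about +z, up to 1.3. Stays where left; moves with under 1 N at the knob, but from about 0.07 rad on a sprung ball under its end resists with about 2.5 N, then snaps in between two lips of the bar; hinge stops at 0.
- keeper_knob (a point): Top centre of the black upright round knob on the keeper's free end: 14 mm diameter, 38 mm tall, standing on the bar, 222 mm from the hinge axis. Knob foot (= top of the bar) 112 mm, knob top 150 mm above the table. The bar is steel, 14 mm wide, 12 mm thick, underside 100 mm above the table.
- keeper_hinge (a point): Point on the keeper's hinge axis (fixed to the stand), at the level of the bar's underside, 100 mm above the table.
- rejector_plate: Loose brass plate, 96 mm (x) by 56 mm (y) by 6 mm, 0.2 to 0.45 kg, lying flat on the table; origin at the centre of its underside. Two 14 mm through holes at x = -34 and +34 mm. In its middle stands a tab to grip: 36 mm along x, 10 mm thick along y, reaching from 6 up to 36 mm above the underside. Either way round is the same.
- coin_frame: Fixed grey cast frame, 150 mm (x) by 100 mm (y), origin at the centre of its underside on the table. Deck 36 mm high, two rims (up to 46 mm) along y = -46 and +46 mm. Two upright 7 mm steel pins on it at x = -34 and +34 mm, tips 60 mm above the table. One of frame and plate lies left of the dial stand, the other right.
- pin_mid (a point): Point midway between the tips of the frame's two pins, 60 mm above the table; its axes are the frame's.
- balance_wheel: Bystander: loose steel spoked wheel, 72 mm diameter, 10 mm high; origin at the centre of its underside.
- pedestal_cap: Bystander: loose heavy dark cast iron cap, 124 mm diameter, 52 mm high; origin at the centre of its underside.
- expiry_flag: Bystander: loose ruby red plastic flag, about 117 mm long with its stem, 45 mm wide, 8 mm thick, lying flat; origin near the joint of stem and flag.
- screwdriver: Bystander: loose screwdriver, 170 mm long, lying on the table.
- oil_bottle: Bystander: loose upright oil bottle, 44 mm diameter, 100 mm high; origin at the centre of its underside.
- screw_tin: Bystander: loose open square tin, 90 mm wide, 30 mm high; origin at the centre of its underside.
- dial0: Loose chrome dial face 0, a disc of 80 mm diameter, 5 mm thick, standing on edge in the stand's slot at the stand's x = -50 mm; origin at its lowest rim point, 12 mm above the table.
- dial1: Loose chrome dial face 1, a disc of 80 mm diameter, 5 mm thick, standing on edge in the stand's slot at the stand's x = 0 mm; origin at its lowest rim point, 12 mm above the table.
- dial2: Loose chrome dial face 2, a disc of 80 mm diameter, 5 mm thick, standing on edge in the stand's slot at the stand's x = 50 mm; origin at its lowest rim point, 12 mm above the table.
There are look-alikes about, which are no part of the job. There is more than one size of the rejector_plate; the job needs the largest.

How it is judged:
On the way, in this order (a step that is already met when the one before it is completed fails the run):
1. the keeper bar is shut into its detent (value of joint keeper below 0.03 rad), for 0.2 s.
2. the plate passes over the dial stand, above the bar (height (world z) of rejector_plate above 0.115 m and y of rejector_plate in the frame of dial_stand between -0.05 and 0.05 m and x of rejector_plate in the frame of dial_stand between -0.18 and 0.18 m), for 0.1 s.
At the end, for the whole second after the job is handed in: The gripper holds the plate, still, level within 0.1 rad, 3 to 20 mm above the pin tips, not touching the frame, centred within 6 mm and aligned within 0.1 rad to the pins (either way round); keeper shut within 0.03 rad; dials within 12 mm of their starts (horizontal distance between rejector_plate and pin_mid below 0.006 m and z of rejector_plate in the frame of pin_mid between 0.003 and 0.02 m and angle between the x axis of rejector_plate and the x axis of coin_frame, either way round below 0.1 rad and angle between rejector_plate's own z axis and vertical below 0.1 rad and linear speed of rejector_plate below 0.02 m/s and angular speed of rejector_plate below 0.2 rad/s and contact force between rejector_plate and the fingers above 2 N and contact force between rejector_plate and coin_frame below 0.2 N and value of joint keeper below 0.03 rad and distance of each of dial0, dial1, dial2 from where it was at the start of the episode below 0.012 m); the arm keeps its last pose, push and grip.
It fails at once if the plate touches the coin mechanism frame (contact force between rejector_plate and coin_frame above 1 N).
It fails at once if the plate touches the dial stand or its keeper (contact force between rejector_plate and dial_stand above 1 N).
It fails at once if a dial is moved out of place in its slot (more than 12 mm) (distance of any of dial0, dial1, dial2 from where it was at the start of the episode above 0.012 m).
It fails at once if a bystander is moved by more than 20 mm (distance of any of balance_wheel, pedestal_cap, expiry_flag, screwdriver, oil_bottle, screw_tin from where it was at the start of the episode above 0.02 m).
It also fails if it takes over 64 s, if anything falls off the work surface, if the arm or the gripper's body presses on something with over 40 N, if the wrist force passes 120 N, or if a joint passes its speed limit or range.

### The arm

A 6-joint arm with a two-finger parallel gripper is mounted at the origin on the work surface. World frame = base frame: x ahead of the robot, y to its left, z up, the work surface at z = 0. Lengths are in m, angles in rad, forces in N, time in s.
With the tool pointing down it reaches from about 0.35 to 0.85 m from the base axis. Payload 8.1 kg.
Tool frame: the origin (TCP) lies at the very end of the fingers, on their centre line; the grasp point (between the pads) lies 19 mm behind it; z points along the fingers, y is the line along which they close (so a half turn about z gives the same grasp; the last joint's range is limited). The gripper opens to 93 mm and grips with 3 to 60 N. Pads are 15 mm wide; open, the fingers measure 128 mm over their backs; the gripper's body (75 mm by 188 mm) begins 65 mm behind the grasp point.
Start: joints at [-1.21, 0.13, 1.488, -0, 1.523, -0.085], TCP at [0.259, -0.541, 0.219] pointing down, gripper open.
Joint ranges: [-2.96, 2.96], [-0.89, 2.26], [0.02, 2.5], [-1.34, 4.48], [0, 2.73], [-2.66, 2.66]. Speed limits (rad/s): [2.39, 2.39, 2.79, 3.14, 3.14, 3.14].

### API

Orientations are given as a rotation vector (axis times angle).
In Python, from plant import monitor, eyes, ticket gives the robot as it stands.
- The arm moves only by the tool arm_command, never from a script. Its argument "deltas" is a list that holds one entry, the list of rows, each a list of 6 numbers: the shift along the world's x, y, z in cm, then the turn, a rotation vector about the world's x, y, z in degrees. In form: [[[tx, ty, tz, rx, ry, rz], ...]]. A call has 1 to 12 rows; each row shifts and turns the commanded pose from where the row before left it; what a row does not reach is not made up. A row lasts 1/12 s, in which the tool goes at most 41.7 mm and 7.16 degrees, less where a joint would pass 70% of its speed; a pose out of reach is approached as far as the arm can. A call is refused whole if a number of a shift passes 4.17 or a number of a turn 7.16, either way. A call with a gripper value outside its range is refused whole. "gripper" is the opening, from -1 (shut) to 1 (fully open), set as the call begins (left out, the last holds). The fingers move at their own pace and stop on an object; "squeeze" is the grip in N (left out, the last holds). Time passes only in rows, so rows that do not move let the fingers close. It gives the time, the measured TCP pose, the force, the opening and the grip force at its end, in the units of the state.
- monitor.read_state(): the state, without advancing time (a new reading comes with each control period).
- eyes.read_camera(name): name is "scene" or "top"; returns the picture (480x640x3 uint8, blue, green, red); there is no depth.
- eyes.camera_model(name): a dict with "fx", "fy", "cx", "cy" (pixels), "rvec" (rotation vector, rad) and "tvec" (3), from world to camera coordinates, as OpenCV has them. Camera axes: x right, y down, z forward; pixel columns grow to the right and rows downward; lengths in m; the calibration is good to about 2 mm. A picture is of the moment at which its call begins. camera_model takes no time and is no camera call.
- ticket.close_job(): hands the job in; it is judged then, once.
The state is a dict: "t": time; "q": joint angles; "dq": joint speeds; "joint_torque": joint torques, N m; "tool_pos": TCP position; "orientation": TCP orientation; "force": force on the tool from outside, world axes, zero at the start; "wrist_torque": the same for the moment, N m; "opening": finger opening in m; "gripper_force": force on a finger pad.
Only numpy, scipy, OpenCV 4.12 (cv2) and the standard library are available. Lean on these libraries where they do the work, as an engineer would, in place of code of your own. Each camera call takes 0.05 s, during which the arm holds its last target. There are 200 camera calls.

## Working session

There is one attempt and no reset: what is moved stays moved. The work goes in short steps, Python scripts to look and compute and a tool call to move; the robot and the scene stay as the last step left them, time stands still between calls to the robot, and variables do not carry over. Pictures are saved under pics/ and viewed, at most 12 in all, crops included, and the job is handed in when it is done.

Besides the shell and the picture viewer there is one more tool, called after "Request:" as name(argument=value, ...), one argument or row to a line, values as JSON. arm_command: Moves the arm, as the interface text tells. Its arguments: {"type":"object","properties":{"deltas":{"type":"array"},"gripper":{"type":"number"},"squeeze":{"type":"number"}},"required":["deltas"]}

```bash
mkdir -p pics
cat > h.py <<'E'
import numpy as np, cv2
from plant import monitor, eyes, ticket
def ray(name,u,v,z):
    m=eyes.camera_model(name); R=cv2.Rodrigues(np.array(m["rvec"],float))[0]; t=np.array(m["tvec"],float).ravel()
    c=-R.T@t; d=R.T@np.array([(u-m["cx"])/m["fx"],(v-m["cy"])/m["fy"],1])
    return c+d*(z-c[2])/d[2]
def proj(name,p):
    m=eyes.camera_model(name); K=np.array([[m["fx"],0,m["cx"]],[0,m["fy"],m["cy"]],[0,0,1]])
    return cv2.projectPoints(np.array(p,float).reshape(-1,3),np.array(m["rvec"],float),np.array(m["tvec"],float),K,None)[0].reshape(-1,2)
def crop(im,x0,y0,x1,y1,f,name):
    cv2.imwrite(name,cv2.resize(im[y0:y1,x0:x1],None,fx=f,fy=f,interpolation=cv2.INTER_CUBIC))
E
python3 - <<'E'
from h import *
for n in("top","scene"):
    im=eyes.read_camera(n); cv2.imwrite(f"pics/{n}0.png",im)
    m=eyes.camera_model(n);R=cv2.Rodrigues(np.array(m["rvec"],float))[0];print(n,m["fx"],-R.T@np.ravel(m["tvec"]),R[2])
print(monitor.read_state())
E
```

```text
top 606.1050780385051 [0.3931646  0.07070013 1.49335157] [ 0.11328605 -0.02246092 -0.9933085 ]
scene 444.7226863128574 [ 1.30165855 -0.1045236   0.66475532] [-0.78230274  0.18067339 -0.59612042]
{'t': 0.1, 'q': array([-1.21038636e+00,  1.31125931e-01,  1.48915178e+00,  1.61117330e-05,
        1.52298856e+00, -8.54399501e-02]), 'dq': array([ 0.00045266, -0.00189419, -0.00243592, -0.00044985,  0.00084144,
        0.00037951]), 'joint_torque': array([ 1.11403591e-03, -5.61341786e+01, -4.93093228e+01,  7.70187518e-02,
        2.92111246e-02, -3.68557255e-05]), 'tool_pos': array([ 0.25856022, -0.54087051,  0.21767849]), 'orientation': array([-3.06223513e+00, -6.94184978e-01,  3.35080906e-04]), 'force': array([-0.04312366,  0.41853491,  0.50704732]), 'wrist_torque': array([-0.02733203, -0.02973491,  0.06173556]), 'gripper_force': 0.0, 'opening': 0.09302832896123771}
```

View pics/top0.png

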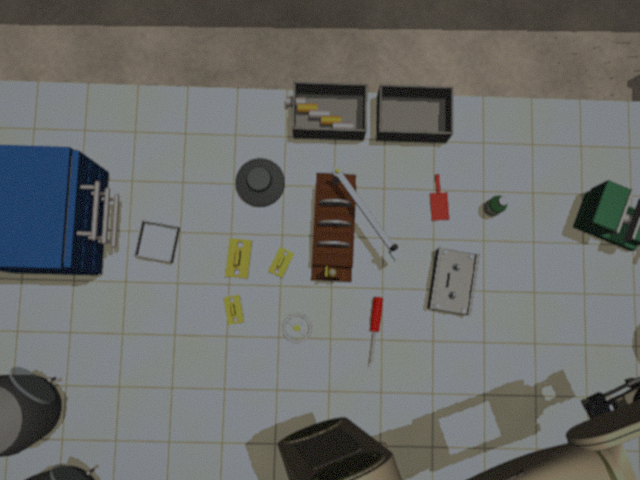

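View pics/scene0.png

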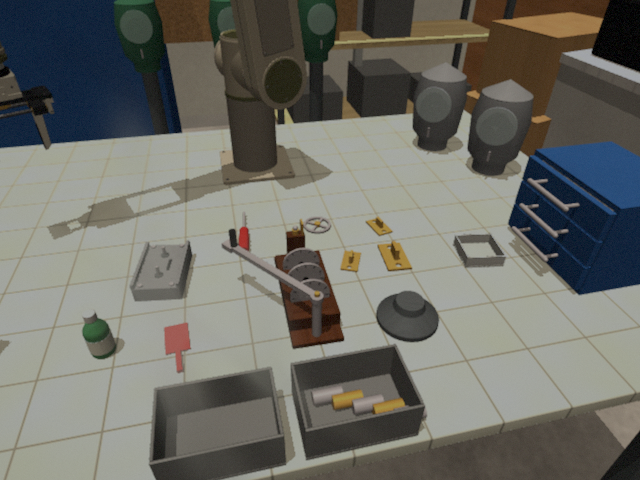

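The top view shows the plates at the left, with the largest at about (238,259). The stand is at (333,227), the open keeper's knob near (393,248), and the frame with its pins at about (453,281). I'll take enlarged crops to get exact points.

Run:
```python
from h import *
im=cv2.imread("pics/top0.png"); crop(im,215,160,415,310,4,"pics/a.png"); 
a=cv2.resize(im[235:325,420:490],None,fx=6,fy=6,interpolation=cv2.INTER_CUBIC)
b=cv2.resize(im[230:290,215:270],None,fx=6,fy=6,interpolation=cv2.INTER_CUBIC)
c=np.zeros((540,760,3),np.uint8);c[:540,:420]=a;c[:360,430:760]=b;cv2.imwrite("pics/b.png",c)
```

```text
(no output)
```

View pics/a.png

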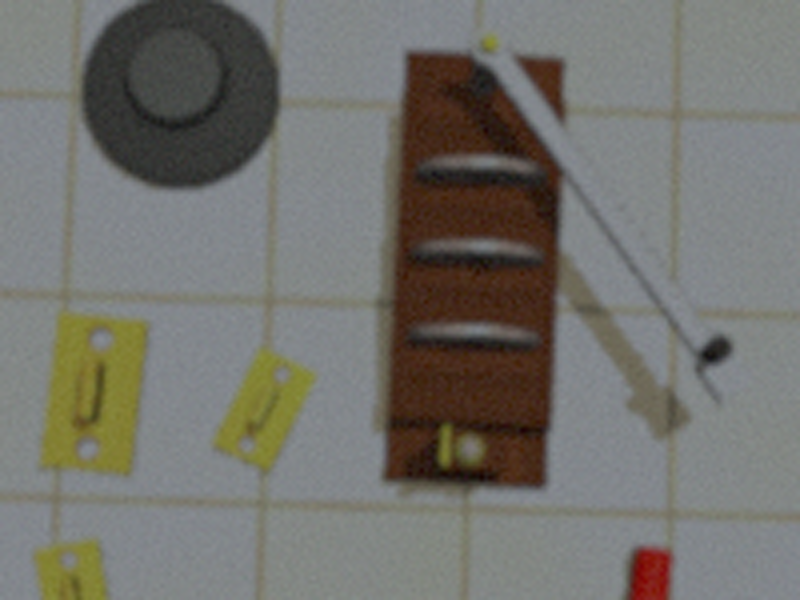

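View pics/b.png

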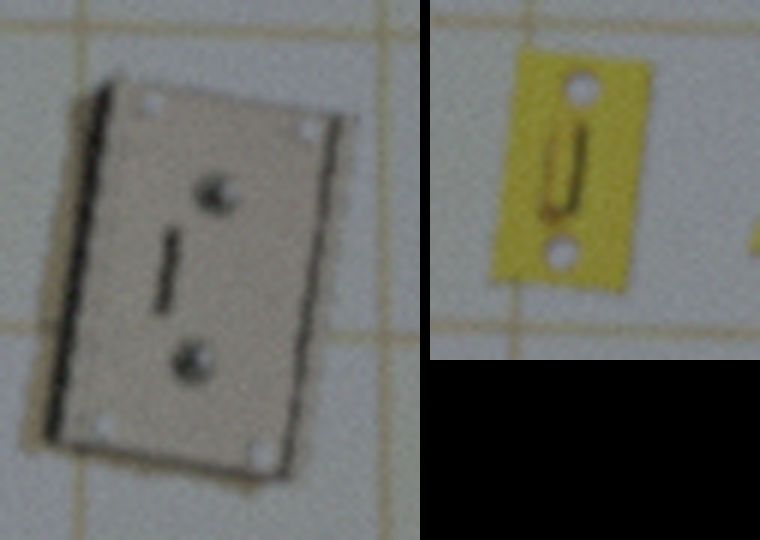

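Crop a, in its own pixels: hinge cap (490,43), knob (717,348), detent ball (470,450), and large plate holes (101,340) and (88,447). In crop b, the pin tips are near (230,196) and (205,360). I'll cross-check these with enlarged crops from the scene camera.

Run:
```python
from h import *
im=cv2.imread("pics/scene0.png")
r=lambda x0,y0,x1,y1:cv2.resize(im[y0:y1,x0:x1],None,fx=5,fy=5,interpolation=cv2.INTER_CUBIC)
c=np.zeros((600,800,3),np.uint8)
a=r(125,235,200,305);c[:350,:375]=a
a=r(365,210,420,275);c[:325,400:675]=a
a=r(215,220,330,265);c[360:585,:575]=a
cv2.imwrite("pics/c.png",c)
A=lambda x,y:(215+(x+.5)/4-.5,160+(y+.5)/4-.5)
B=lambda x,y:(420+(x+.5)/6-.5,235+(y+.5)/6-.5)
B2=lambda x,y:(215+(x-430+.5)/6-.5,230+(y+.5)/6-.5)
T=lambda p,z:ray("top",*p,z)[:2]
h=T(A(490,43),.115);k=T(A(717,350),.150);b=T(A(470,450),.102)
print("hinge",h,"knob",k,np.linalg.norm(h-k),"ball",b,np.linalg.norm(h-b))
for p in[(408,52),(563,60),(547,487),(386,480)]:print("stand",T(A(*p),.04), T(A(*p),.0))
for p in[(583,88),(562,252)]:print("hole",T(B2(*p),.003))
for p in[(519,46),(651,63),(627,291),(490,280)]:print("plate",T(B2(*p),.006))
for p in[(230,196),(205,360)]:print("pin",T(B(*p),.06))
for p in[(108,82),(342,115),(285,478),(50,440)]:print("frame",T(B(*p),.046),T(B(*p),.036))
```

```text
hinge [0.73943829 0.02932502] knob [ 0.55925171 -0.10108096] 0.22242509406354288 ball [0.5030534  0.03447044] 0.23644087970105168
stand [0.75101635 0.0771314 ] [0.76086536 0.07730841]
stand [ 0.74909494 -0.01793859] [ 0.75889106 -0.02037816]
stand [ 0.48698399 -0.01396852] [ 0.48956614 -0.01629882]
stand [0.48849798 0.08277148] [0.4911218  0.08310371]
hole [0.5734372  0.26093766]
hole [0.50559025 0.26659564]
plate [0.58968616 0.28750458]
plate [0.58424302 0.23314769]
plate [0.49016108 0.23907724]
plate [0.49309543 0.29495845]
pin [ 0.52649168 -0.2665154 ]
pin [ 0.46108411 -0.25672694]
frame [ 0.57247003 -0.22030538] [ 0.57370889 -0.22231599]
frame [ 0.56184329 -0.31510453] [ 0.56300872 -0.31777012]
frame [ 0.41569181 -0.29210041] [ 0.41584746 -0.29460706]
frame [ 0.42825743 -0.19800388] [ 0.42849989 -0.1998604 ]
```

View pics/c.png

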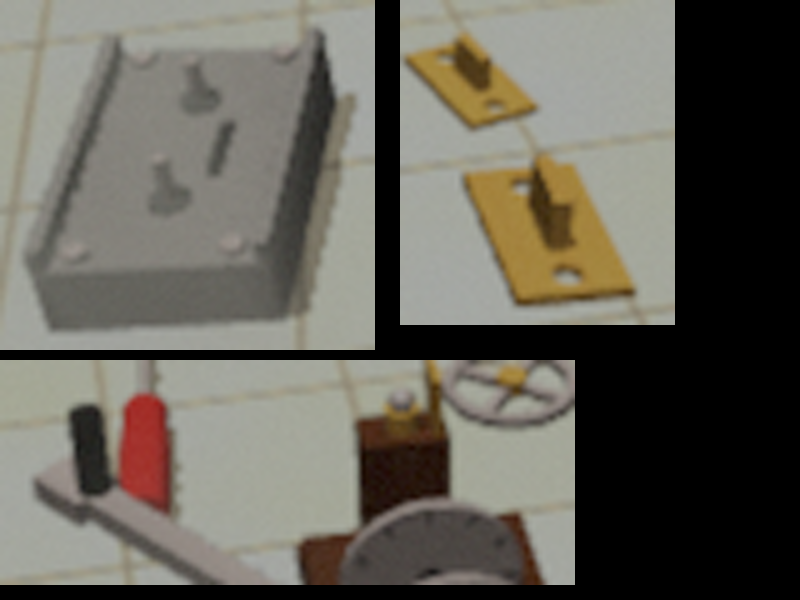

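Run:
```python
from h import *
C=lambda x,y,x0,y0,ox,oy:(x0+(x-ox+.5)/5-.5,y0+(y-oy+.5)/5-.5)
for p in[(160,161),(192,62)]:print("pin",ray("scene",*C(*p,125,235,0,0),.06))
print("knob",ray("scene",*C(87,408,215,220,0,360),.15))
for p in[(569,275),(523,187)]:print("hole",ray("scene",*C(*p,365,210,400,0),.003))
for p in[(463,174),(576,163),(636,293),(520,304)]:print("plate",ray("scene",*C(*p,365,210,400,0),.006))
print("ball",ray("scene",*C(400,395,215,220,0,360),.102))
s=monitor.read_state();R=cv2.Rodrigues(s["orientation"])[0];print(R)
for n in[[.573,.261],[.506,.2665]]:pass
```

```text
pin [ 0.53141708 -0.26550686  0.06      ]
pin [ 0.46389676 -0.25534276  0.06      ]
knob [ 0.55829521 -0.10104893  0.15      ]
hole [0.57283473 0.26510276 0.003     ]
hole [0.5049751  0.26800576 0.003     ]
plate [0.49232821 0.24132938 0.006     ]
plate [0.49597069 0.29871558 0.006     ]
plate [0.59489766 0.28859354 0.006     ]
plate [0.59058893 0.2340627  0.006     ]
ball [0.50899175 0.03464192 0.102     ]
[[ 9.02244869e-01  4.31223684e-01 -5.75153665e-04]
 [ 4.31224038e-01 -9.02243514e-01  1.57176322e-03]
 [ 1.58852862e-04 -1.66613539e-03 -9.99998599e-01]]
```

Request:
arm_command(
  deltas=[
    [[2.3, 3.3, 0, 0, 0, 0], [2.3, 3.3, 0, 0, 0, 0], [2.3, 3.3, 0, 0, 0, 0], [2.3, 3.3, 0, 0, 0, 0], [2.3, 3.3, 0, 0, 0, 0], [2.3, 3.3, 0, 0, 0, 0], [2.3, 3.3, 0, 0, 0, 0], [2.3, 3.3, 0, 0, 0, 0], [2.3, 3.3, 0, 0, 0, 0], [2.3, 3.3, 0, 0, 0, 0], [2.3, 3.3, 0, 0, 0, 0], [2.3, 3.3, 0, 0, 0, 0]],
  ],
  gripper=-0.15,
  squeeze=20,
)

```text
t: 1.1
tool_pos: [0.5353, -0.1434, 0.2183]
orientation: [-3.064, -0.694, 0.001]
force: [0.7, -0.1, -0.1]
opening: 0.0396
gripper_force: 0.0
```

Request:
arm_command(
  deltas=[
    [[1.2, 2.2, 0, 0, 0, 2], [1.2, 2.2, 0, 0, 0, 2], [0, 0, 0, 0, 0, 2], [0, 0, 0, 0, 0, 2], [0, 0, 0, 0, 0, 0], [0, 0, 0, 0, 0, 0], [0, 0, 0, 0, 0, 0]],
  ],
)

```text
t: 1.68
tool_pos: [0.5585, -0.1016, 0.2184]
orientation: [-3.008, -0.904, 0.001]
force: [0.0, 0.6, -0.3]
opening: 0.0396
gripper_force: 0.0
```

Request:
arm_command(
  deltas=[
    [[0, 0, -1.5, 0, 0, 0], [0, 0, -1.5, 0, 0, 0], [0, 0, -1.5, 0, 0, 0], [0, 0, -1.5, 0, 0, 0], [0, 0, -1.2, 0, 0, 0], [0, 0, -1.0, 0, 0, 0], [0, 0, -0.8, 0, 0, 0], [0, 0, -0.4, 0, 0, 0], [0, 0, 0, 0, 0, 0], [0, 0, 0, 0, 0, 0]],
  ],
)

```text
t: 2.52
tool_pos: [0.559, -0.1014, 0.125]
orientation: [3.008, 0.906, 0.001]
force: [-0.8, -1.2, -0.2]
opening: 0.0398
gripper_force: 0.0
```

Run:
```python
from h import *
H=np.array([.7394,.0293]); 
prev=None
for a in [37.1,30,24,18,12,8,4,2,0]:
    th=np.radians(178.8+a); p=H+.222*np.array([np.cos(th),np.sin(th)]); print(a,p.round(4), None if prev is None else ((p-prev)*100).round(2)); prev=p
im=eyes.read_camera("scene"); crop(im,190,190,350,310,5,"pics/d.png"); print(monitor.read_state()["tool_pos"])
```

```text
37.1 [ 0.5596 -0.1009] None
30 [ 0.5449 -0.0776] [-1.47  2.32]
24 [ 0.5347 -0.0567] [-1.01  2.09]
18 [ 0.5269 -0.0349] [-0.79  2.19]
12 [ 0.5213 -0.0123] [-0.55  2.26]
8 [0.519 0.003] [-0.24  1.53]
4 [0.5177 0.0185] [-0.13  1.54]
2 [0.5174 0.0262] [-0.02  0.77]
0 [0.5174 0.0339] [0.   0.77]
[ 0.55923165 -0.10149454  0.12539776]
```

View pics/d.png

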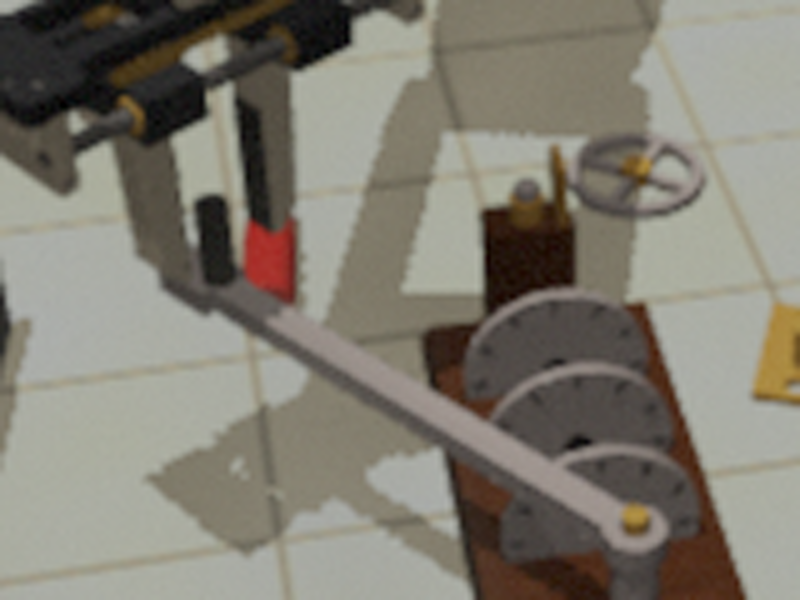

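The knob stands between the fingers. I'll narrow the gripper and swing along the arc.

Request:
arm_command(
  deltas=[
    [[0, 0, 0, 0, 0, 0], [0, 0, 0, 0, 0, 0], [0, 0, 0, 0, 0, 0], [-0.73, 1.16, 0, 0, 0, -3.5], [-0.74, 1.16, 0, 0, 0, -3.5], [-0.5, 1.05, 0, 0, 0, -3], [-0.5, 1.05, 0, 0, 0, -3], [-0.4, 1.1, 0, 0, 0, -3], [-0.4, 1.1, 0, 0, 0, -3], [-0.3, 1.1, 0, 0, 0, -3], [-0.25, 1.1, 0, 0, 0, -3], [0, 0, 0, 0, 0, 0]],
  ],
  gripper=-0.5,
)

```text
t: 3.57
tool_pos: [0.5203, -0.0116, 0.1249]
orientation: [-3.132, -0.232, -0.001]
force: [0.8, 0.6, -0.0]
opening: 0.0229
gripper_force: 0.0
```

Request:
arm_command(
  deltas=[
    [[-0.13, 0.75, 0, 0, 0, -2], [-0.1, 0.75, 0, 0, 0, -2], [-0.1, 0.75, 0, 0, 0, -2], [0, 0.75, 0, 0, 0, -2], [0, 0.4, 0, 0, 0, -2], [0, 0.3, 0, 0, 0, 0], [0, 0, 0, 0, 0, 0]],
  ],
)

```text
t: 4.15
tool_pos: [0.5174, 0.0239, 0.1248]
orientation: [3.141, -0.036, 0.0]
force: [0.3, -0.3, 0.3]
opening: 0.0232
gripper_force: 0.0
```

Request:
arm_command(
  deltas=[
    [[0, 0.3, 0, 0, 0, 0], [0, 0.3, 0, 0, 0, 0], [0, 0.3, 0, 0, 0, 0], [0, 0.2, 0, 0, 0, 0], [0, 0, 0, 0, 0, 0]],
  ],
)

```text
t: 4.57
tool_pos: [0.5173, 0.0354, 0.1246]
orientation: [-3.141, 0.039, -0.0]
force: [-0.5, -0.4, 0.1]
opening: 0.0232
gripper_force: 0.0
```

Request:
arm_command(
  deltas=[
    [[0, 0.2, 0, 0, 0, 0], [0, 0.1, 0, 0, 0, 0], [0, 0, 0, 0, 0, 0]],
  ],
)

```text
t: 4.82
tool_pos: [0.5172, 0.0382, 0.1246]
orientation: [-3.141, 0.039, -0.0]
force: [0.0, 0.2, -0.4]
opening: 0.0237
gripper_force: 0.0
```

Request:
arm_command(
  deltas=[
    [[0, 0.1, 0, 0, 0, 0], [0, 0.1, 0, 0, 0, 0], [0, 0.1, 0, 0, 0, 0], [0, 0, 0, 0, 0, 0], [0, 0, 0, 0, 0, 0]],
  ],
)

```text
t: 5.23
tool_pos: [0.5172, 0.0392, 0.1246]
orientation: [3.139, -0.041, -0.0]
force: [0.4, -8.5, -0.2]
opening: 0.0232
gripper_force: 4.0
```

Run:
```python
from h import *
im=eyes.read_camera("scene"); crop(im,220,185,340,275,6,"pics/e.png"); print(monitor.read_state())
```

```text
{'t': 5.2833, 'q': array([-0.0212354 , -0.02400939,  1.82275004, -0.00270994,  1.34290712,
        1.57630359]), 'dq': array([-0.00081906, -0.00064395, -0.00012458,  0.00115053, -0.00031574,
       -0.00078825]), 'joint_torque': array([ 4.18962479e+00, -4.59808588e+01, -4.71763945e+01,  2.81182632e+00,
       -3.10337031e-02, -1.12454922e-02]), 'tool_pos': array([0.5172332 , 0.03922958, 0.1245765 ]), 'orientation': array([ 3.13868540e+00, -4.10098193e-02, -1.19088977e-04]), 'force': array([-0.56676692, -7.0302199 , -0.44976682]), 'wrist_torque': array([-1.27341441, -0.0228979 , -0.03442086]), 'gripper_force': 4.001213908195496, 'opening': 0.02327520343323794}
```

View pics/e.png

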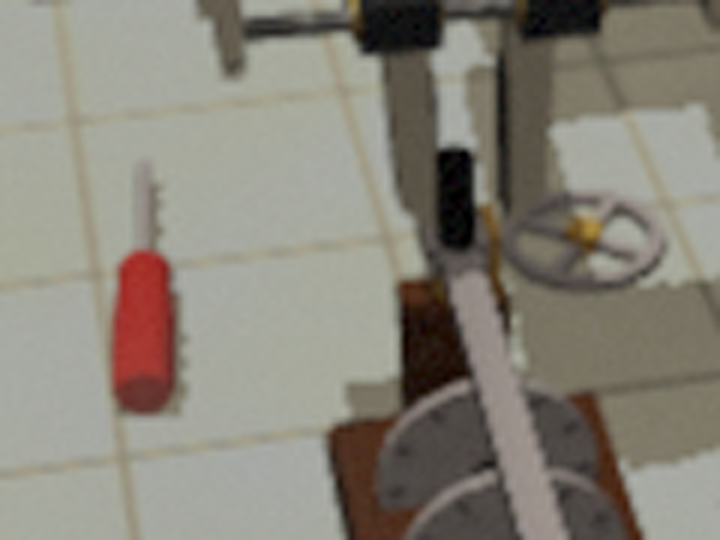

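Shut: the bar rests against its stop with about 8 N, well over the detent's 2.5 N. I'll press slightly more, back off and rise.

Request:
arm_command(
  deltas=[
    [[0, 0.1, 0, 0, 0, 0], [0, 0, 0, 0, 0, 0], [0, 0, 0, 0, 0, 0], [0, -0.4, 0, 0, 0, 0], [0, -0.4, 0, 0, 0, 0], [0, 0, 1.5, 0, 0, 0], [0, 0, 2, 0, 0, 0], [0, 0, 3, 0, 0, 0], [0, 0, 3, 0, 0, 0], [0, 0, 0, 0, 0, 0]],
  ],
)

```text
t: 6.12
tool_pos: [0.5204, 0.0339, 0.2268]
orientation: [-3.141, 0.04, -0.016]
force: [0.4, -0.8, 0.9]
opening: 0.0234
gripper_force: 0.0
```

Request:
arm_command(
  deltas=[
    [[0.2, 2.5, 0, 0, 0, -0.6], [0.2, 2.5, 0, 0, 0, -0.6], [0.2, 2.5, 0, 0, 0, -0.6], [0.2, 2.5, 0, 0, 0, -0.6], [0.2, 2.5, 0, 0, 0, -0.7], [0.3, 2.5, 0, 0, 0, 0], [0.3, 2.5, 0, 0, 0, 0], [0.3, 2.5, 0, 0, 0, 0], [0.3, 2.5, 0, 0, 0, 0], [0, 0, 0, 0, 0, 0], [0, 0, 0, 0, 0, 0]],
  ],
  gripper=-0.33,
)

```text
t: 7.03
tool_pos: [0.5389, 0.2599, 0.2192]
orientation: [-3.139, 0.121, 0.001]
force: [0.8, -0.2, 1.5]
opening: 0.0308
gripper_force: 0.0
```

Request:
arm_command(
  deltas=[
    [[0.1, 0.5, -2.5, 0, 0, 0], [0, 0, -2.5, 0, 0, 0], [0, 0, -2.5, 0, 0, 0], [0, 0, -2.5, 0, 0, 0], [0, 0, -2.5, 0, 0, 0], [0, 0, -2.0, 0, 0, 0], [0, 0, -1.5, 0, 0, 0], [0, 0, -0.5, 0, 0, 0], [0, 0, 0, 0, 0, 0], [0, 0, 0, 0, 0, 0]],
  ],
)

```text
t: 7.87
tool_pos: [0.5406, 0.2633, 0.0553]
orientation: [-3.139, 0.126, -0.001]
force: [0.3, -0.1, -0.4]
opening: 0.0312
gripper_force: 0.0
```

Run:
```python
from h import *
im=eyes.read_camera("scene"); crop(im,280,180,440,300,5,"pics/f.png"); s=monitor.read_state(); print(s["tool_pos"],s["orientation"])
```

```text
[0.54122381 0.26368559 0.05610643] [-3.13835276e+00  1.25742989e-01 -2.79756825e-03]
```

View pics/f.png

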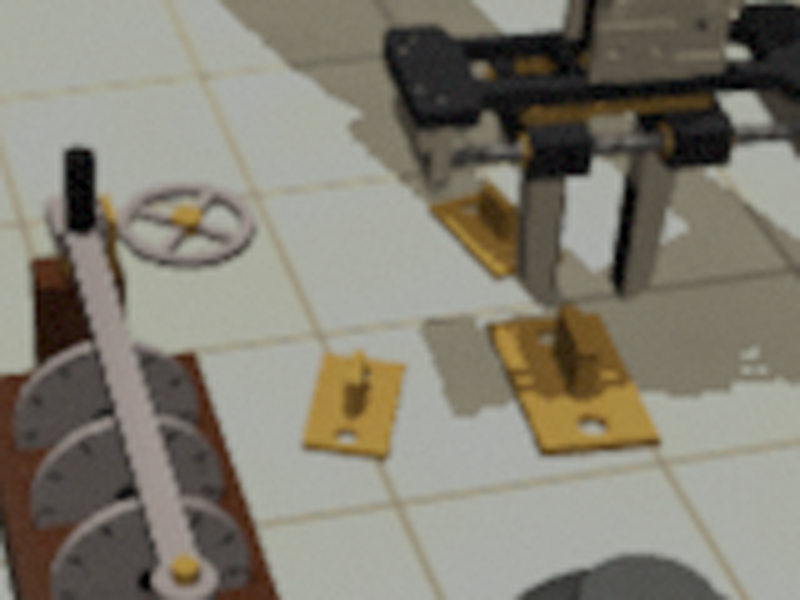

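The keeper is shut and the plate's tab lies between the finger lines. Descending to grip.

Request:
arm_command(
  deltas=[
    [[0, 0.05, -1, 0, 0, 0], [0, 0, -1, 0, 0, 0], [0, 0, -1, 0, 0, 0], [0, 0, -0.6, 0, 0, 0], [0, 0, -0.3, 0, 0, 0], [0, 0, 0, 0, 0, 0], [0, 0, 0, 0, 0, 0], [0, 0, 0, 0, 0, 0]],
  ],
)

```text
t: 8.58
tool_pos: [0.5406, 0.2645, 0.016]
orientation: [-3.139, 0.125, -0.001]
force: [0.2, 0.4, 0.7]
opening: 0.0312
gripper_force: 0.0
```

Request:
arm_command(
  deltas=[
    [[0, 0, -0.3, 0, 0, 0], [0, 0, -0.2, 0, 0, 0], [0, 0, 0, 0, 0, 0], [0, 0, 0, 0, 0, 0], [0, 0, 0, 0, 0, 0]],
  ],
)

```text
t: 9.0
tool_pos: [0.5402, 0.2643, 0.0107]
orientation: [-3.139, 0.125, 0.0]
force: [-0.6, 0.2, -0.1]
opening: 0.0312
gripper_force: 0.0
```

Request:
arm_command(
  deltas=[
    [[0, 0, 0, 0, 0, 0], [0, 0, 0, 0, 0, 0], [0, 0, 0, 0, 0, 0], [0, 0, 0, 0, 0, 0], [0, 0, 0, 0, 0, 0], [0, 0, 0, 0, 0, 0], [0, 0, 0, 0, 0, 0], [0, 0, 0, 0, 0, 0]],
  ],
  gripper=-1,
  squeeze=35,
)

```text
t: 9.67
tool_pos: [0.5403, 0.2644, 0.0107]
orientation: [-3.139, 0.125, -0.0]
force: [-0.6, -0.1, 1.5]
opening: 0.0099
gripper_force: 35.0
```

Request:
arm_command(
  deltas=[
    [[0, 0, 0.5, 0, 0, 0], [0, 0, 1, 0, 0, 0], [0, 0, 2, 0, 0, 0], [0, 0, 2.5, 0, 0, 0], [0, 0, 2.5, 0, 0, 0], [0, 0, 2.5, 0, 0, 0], [0, 0, 2.5, 0, 0, 0], [0, 0, 2.5, 0, 0, 0], [0, 0, 2.5, 0, 0, 0], [0, 0, 2, 0, 0, 0], [0, 0, 1, 0, 0, 0], [0, 0, 0, 0, 0, 0]],
  ],
)

```text
t: 10.67
tool_pos: [0.5416, 0.2649, 0.2294]
orientation: [-3.137, 0.125, -0.008]
force: [0.2, 0.1, -2.6]
opening: 0.01
gripper_force: 35.0
```

Request:
arm_command(
  deltas=[
    [[0, -1, 0, 0, 0, 0], [0, -2, 0, 0, 0, 0], [0, -2.5, 0, 0, 0, 0], [0, -2.5, 0, 0, 0, 0], [0, -2.5, 0, 0, 0, 0], [0, -2.5, 0, 0, 0, 0], [0, -2.5, 0, 0, 0, 0], [0, -2.5, 0, 0, 0, 0], [0, -2.0, 0, 0, 0, 0], [0, -2, 0, 0, 0, 0], [0, -2, 0, 0, 0, 0], [0, -2, 0, 0, 0, 0]],
  ],
)

```text
t: 11.67
tool_pos: [0.5385, 0.0028, 0.2229]
orientation: [3.139, -0.125, -0.007]
force: [0.5, 0.2, -2.7]
opening: 0.0097
gripper_force: 35.0
```

Request:
arm_command(
  deltas=[
    [[-0.5, -2, 0, 0, 0, 0], [-0.5, -2.5, 0, 0, 0, 0], [-0.5, -2.5, 0, 0, 0, -0.5], [-0.5, -2.5, 0, 0, 0, -0.5], [-0.5, -2.5, 0, 0, 0, -0.5], [-0.5, -2.5, 0, 0, 0, -0.5], [-0.5, -2.5, 0, 0, 0, -0.5], [-0.4, -2.5, 0, 0, 0, -0.5], [-0.3, -2.5, 0, 0, 0, -0.5], [-0.2, -2, 0, 0, 0, -0.4], [-0.1, -1.5, 0, 0, 0, 0], [0, 0, 0, 0, 0, 0]],
  ],
)

```text
t: 12.67
tool_pos: [0.4934, -0.2531, 0.2234]
orientation: [-3.132, 0.236, 0.005]
force: [0.3, 0.2, -3.8]
opening: 0.0099
gripper_force: 35.0
```

Request:
arm_command(
  deltas=[
    [[0.1, -0.3, 0, 0, 0, 0], [0, 0, -1, 0, 0, 0], [0, 0, -2, 0, 0, 0], [0, 0, -2, 0, 0, 0], [0, 0, -2, 0, 0, 0], [0, 0, -2, 0, 0, 0], [0, 0, -1, 0, 0, 0], [0, 0, -1, 0, 0, 0], [0, 0, 0, 0, 0, 0], [0, 0, 0, 0, 0, 0], [0, 0, 0, 0, 0, 0]],
  ],
)

```text
t: 13.58
tool_pos: [0.497, -0.2539, 0.1169]
orientation: [3.132, -0.231, 0.003]
force: [0.4, -0.2, -3.7]
opening: 0.0098
gripper_force: 35.0
```

Run:
```python
from h import *
s=monitor.read_state(); print(s["tool_pos"],s["orientation"])
c=np.zeros((600,800,3),np.uint8)
im=eyes.read_camera("scene"); cv2.imwrite("pics/sc2.png",im);c[:480,:420]=cv2.resize(im[210:290,120:190+0],None,fx=6,fy=6,interpolation=cv2.INTER_CUBIC)
im=eyes.read_camera("top");cv2.imwrite("pics/top2.png",im);c[:540,430:790]=cv2.resize(im[235:325,425:485],None,fx=6,fy=6,interpolation=cv2.INTER_CUBIC)
cv2.imwrite("pics/g.png",c)
```

```text
[ 0.49701861 -0.25393361  0.11690687] [ 3.13219408e+00 -2.31119351e-01  2.62269572e-03]
```

View pics/g.png

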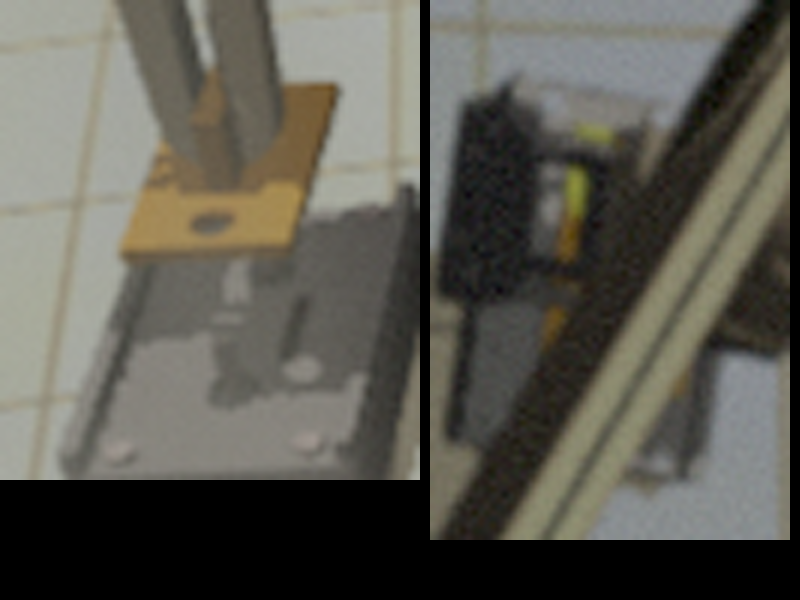

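Run:
```python
from h import *
S=lambda x,y:(120+(x+.5)/6-.5,210+(y+.5)/6-.5)
zt=.1169-.0107+.006
for n,p,z in[("hole",(213,222),zt-.002),("cFL",(122,250),zt),("cFR",(291,246),zt),("cBR",(338,87),zt)]:print(n,ray("scene",*S(*p),z))
a=np.radians(-8.44); c=np.array([.497,-.2539])
ex=np.array([np.cos(a),np.sin(a)]);ey=np.array([-ex[1],ex[0]])
print("pred hole",c+.034*ex,"corners",c+.048*ex-.028*ey,c+.048*ex+.028*ey,c-.048*ex+.028*ey)
# scene frame refs from first picture (deck corners z=.036/.046)
C=lambda x,y:(125+(x+.5)/5-.5,235+(y+.5)/5-.5)
for n,p,z in[("rimFL",(27,262),.046),("rimFR",(283,243),.046),("rimBR",(320,30),.046),("rimBL",(108,37),.046),("base FL",(50,330),0),("baseFR",(285,318),0),("deckFL",(45,270),.036),("deckFR",(265,262),.036),("bossA",(168,195),.036),("bossB",(200,95),.036)]:print(n,ray("scene",*C(*p),z))
```

```text
hole [ 0.52848364 -0.25862051  0.1102    ]
cFL [ 0.54057853 -0.28681468  0.1122    ]
cFR [ 0.55063307 -0.23186493  0.1122    ]
cBR [ 0.45774072 -0.21842683  0.1122    ]
pred hole [ 0.53063178 -0.2588903 ] corners [ 0.5403705 -0.2886419] [ 0.54858983 -0.23324837] [ 0.4536295 -0.2191581]
rimFL [ 0.56770504 -0.3184726   0.046     ]
rimFR [ 0.57868678 -0.21715734  0.046     ]
rimBR [ 0.43227238 -0.20205107  0.046     ]
rimBL [ 0.4165187  -0.29741607  0.046     ]
base FL [ 0.55926584 -0.32069151  0.        ]
baseFR [ 0.57353327 -0.22418311  0.        ]
deckFL [ 0.56251123 -0.31423031  0.036     ]
deckFR [ 0.57731965 -0.22610125  0.036     ]
bossA [ 0.52497598 -0.26733339  0.036     ]
bossB [ 0.45678739 -0.25674113  0.036     ]
```

Run:
```python
from h import *
a=np.radians(-8.6);ex=np.array([np.cos(a),np.sin(a)])
c=np.zeros((600,800,3),np.uint8); ox=0
for n,(x0,y0,x1,y1) in(("top",(440,255,470,305)),("scene",(145,235,180,285))):
    im=cv2.imread(f"pics/{n}0.png"); f=11
    b=cv2.resize(im[y0:y1,x0:x1],None,fx=f,fy=f,interpolation=cv2.INTER_CUBIC)
    for s in(-1,1):
        P=np.array([.496,-.2615])+s*.034*ex
        for z,r,col in((.06,.0035,(0,0,255)),(.036,.0035,(0,255,0))):
            t=np.linspace(0,6.28,40); q=proj(n,np.c_[P[0]+r*np.cos(t),P[1]+r*np.sin(t),np.full(40,z)])
            q=((q-[x0,y0]+.5)*f-.5).astype(int); cv2.polylines(b,[q],True,col,1)
            if n=="top": print(q.mean(0))
    c[:b.shape[0],ox:ox+b.shape[1]]=b; ox+=b.shape[1]+10
cv2.imwrite("pics/i.png",c)
```

```text
[154.35  433.475]
[129.55 438.05]
[201.925 124.525]
[176.475 134.175]
```

View pics/i.png

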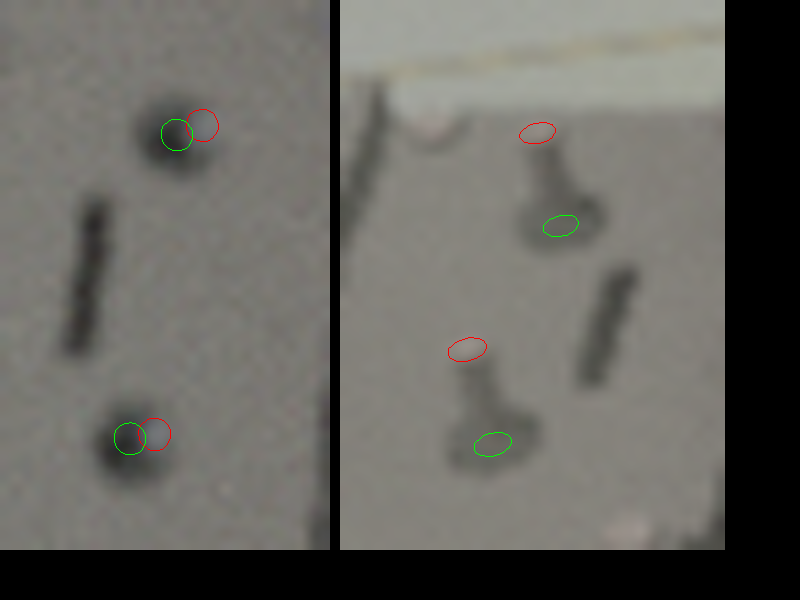

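The fitted pin tips match both views within about 1 mm, so the target is (0.4955, -0.262). Shifting there, then lowering.

Request:
arm_command(
  deltas=[
    [[-0.15, -0.4, 0, 0, 0, 0], [0, -0.4, 0, 0, 0, 0], [0, 0, -0.5, 0, 0, 0], [0, 0, -0.5, 0, 0, 0], [0, 0, -0.5, 0, 0, 0], [0, 0, -0.5, 0, 0, 0], [0, 0, -0.3, 0, 0, 0], [0, 0, 0, 0, 0, 0], [0, 0, 0, 0, 0, 0], [0, 0, 0, 0, 0, 0]],
  ],
)

```text
t: 14.52
tool_pos: [0.4949, -0.2617, 0.0928]
orientation: [3.133, -0.232, 0.0]
force: [-0.7, -0.1, -2.8]
opening: 0.0103
gripper_force: 35.0
```

Request:
arm_command(
  deltas=[
    [[0.05, 0, -0.3, 0, 0, 0], [0, 0, -0.3, 0, 0, 0], [0, 0, -0.2, 0, 0, 0], [0, 0, -0.2, 0, 0, 0], [0, 0, 0, 0, 0, 0], [0, 0, 0, 0, 0, 0], [0, 0, 0, 0, 0, 0], [0, 0, 0, 0, 0, 0], [0, 0, 0, 0, 0, 0]],
  ],
)

```text
t: 15.27
tool_pos: [0.4953, -0.2617, 0.0828]
orientation: [3.133, -0.232, 0.0]
force: [-0.1, 0.1, -3.2]
opening: 0.0099
gripper_force: 35.0
```

Run:
```python
from h import *
s=monitor.read_state(); print(s["tool_pos"],s["orientation"],s["force"])
im=eyes.read_camera("scene"); crop(im,120,200,220,300,6,"pics/j.png")
```

```text
[ 0.49533121 -0.26173304  0.08281355] [ 3.13290606e+00 -2.31649778e-01  4.10562673e-04] [-0.09481101  0.14965565 -3.24891708]
```

View pics/j.png

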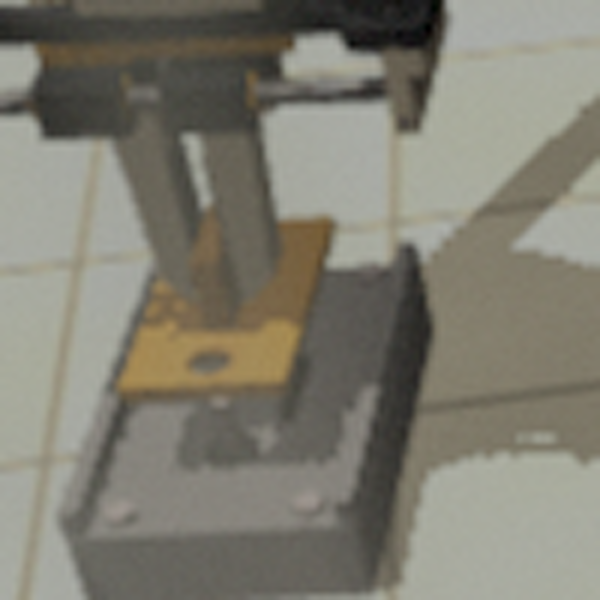

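The last picture shows the hole at (210,361) and the pin tip at (220,402). Straight up along the pin predicts (210,363), so they line up.

```bash
python3 -c "
from h import *
print(ticket.close_job())"
```

```text
the job is handed in; nothing more can be done
None
```

The job is handed in, with no verdict returned: the keeper is shut in its detent, and the gripper holds the largest plate level about 12 mm above the pin tips, its holes over the pins to within about 1–2 mm as measured in the images.

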